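# Load the bent drip rail with slide carriers and clip in its keeper rod

### The arm

A 6-joint arm with a two-finger parallel gripper is mounted at the origin on the work surface. World frame = base frame: x ahead of the robot, y to its left, z up, the work surface at z = 0. Lengths are in m, angles in rad, forces in N, time in s.
With the tool pointing down it reaches from about 0.3 to 0.85 m from the base axis. Payload 5.4 kg.
Tool frame: the origin (TCP) lies at the very end of the fingers, on their centre line; the grasp point (between the pads) lies 19 mm behind it (pinch_z is the distance from the TCP to the grasp point, in m); z points along the fingers, y is the line along which they close (so a half turn about z gives the same grasp; the last joint's range is limited). The gripper opens to 85 mm and grips with 20 to 120 N. Pads are 22 mm wide; open, the fingers measure 114 mm over their backs; the gripper's body (76 mm by 85 mm) begins 54 mm behind the grasp point. The pads swing forward as they close: fully open they stand 13 mm farther back than shut.
Start: joints at [1.016, 0.158, 1.597, -0, 1.386, -0.21], TCP at [0.194, 0.541, 0.231] pointing down, gripper open.
Joint ranges: [-2.91, 2.91], [-0.94, 2.29], [0.18, 2.7], [-1.29, 4.43], [0.17, 2.64], [-3, 3]. Speed limits (rad/s): [2.57, 2.57, 3.14, 3.14, 3.14, 3.14].

### API

Orientations are given as a unit quaternion [w, x, y, z].
In Python, from station import get_state, read_camera, camera_params, close_job, pinch_z gives the robot as it stands.
- The arm moves only by the tool play_rows, never from a script. Its argument "series" is one flat list of numbers, 4 for each row, row after row: the shift along the world's x, y, z in cm, then the turn about the world's z in rad. A call has 1 to 12 rows; each row is the pose to reach, as a shift and turn from the pose commanded when the call began; what a row does not reach only later rows make up. A row lasts 1/8 s, in which the tool goes at most 62.5 mm and 10.7 degrees, less where a joint would pass 70% of its speed; a pose out of reach is approached as far as the arm can. A call with a gripper value outside its range is refused whole. "fingers" is the gripper's target within -1 to 1 (shut at 1, half-way at 0, fully open at -1), set as the call begins (left out, the last holds). The fingers move at their own pace and stop on an object; "force" is the grip in N (left out, the last holds). Time passes only in rows, so rows that repeat a pose let the fingers close. It gives the time, the measured TCP pose, the force, the opening and the grip force at its end, in the units of the state.
- get_state(): the state, without advancing time (a new reading comes with each control period).
- read_camera(name): name is "side" or "top"; returns the picture (384x512x3 uint8, blue, green, red); there is no depth.
- camera_params(name): a dict with "fx", "fy", "cx", "cy" (pixels), "world_to_cam" (4x4, takes a point from world to camera coordinates). Camera axes: x right, y up, looking along -z (the intrinsics and any distortion apply to the point x, -y, -z); pixel columns grow to the right and rows downward; lengths in m; the calibration is good to about 2 mm. A picture is of the moment at which its call begins. camera_params takes no time and is no camera call.
- close_job(): hands the job in; it is judged then, once.
The state is a dict: "clock": time; "joints": joint angles; "dq": joint speeds; "effort": joint torques, N m; "ee_pos": TCP position; "eef_rot": TCP orientation; "wrist_force": force on the tool from outside, world axes, zero at the start; "torque": the same for the moment, N m; "gripper_width": finger opening in m; "grip_force": force on a finger pad.
Only numpy, scipy, OpenCV 4.12 (cv2) and the standard library are available. Lean on these libraries where they do the work, as an engineer would, in place of code of your own. Each camera call takes 0.05 s, during which the arm holds its last target. There are 200 camera calls.

### The job

Load every slide carrier on the bench onto the bent drip rail: thread its collar over the rail's free tip and slide it round the bend, turning it with the rod, until its collar is past the blue band. When all of them hang there, push the keeper rod (the one with red end caps) down into the two clips across the rail until it is fully home and both orange jaws have snapped shut over it. Do not knock over or shove aside the bottles and the jar.

Things in the scene. Friction and masses are not known exactly. Their poses are not given: they have to be found in the camera images.
- drip_rail: Fixed drip-rail stand on the right. Origin: on the table below the rail's free tip, z up. Rail: steel rod 12 mm thick, level, axis 130 mm above the table. In this frame (mm) it runs from the tip (0, 0) straight to (50, 0), round a quarter circle about (50, -110) to (160, -110), then along -y to a stop collar with its face at (160, -311). Under it a white tray with a 14 mm rim
- rail_tip (a point): Centre of the rail's free, rounded tip, on the rod's axis; axes as drip_rail. The other end is closed by a post, so carriers can only be threaded on here, moving along +x
- bend_centre (a point): Centre of the quarter-circle bend (radius 110 mm), at rail height. A blue band round the rod, level with it, marks the end of the bend, at y = -107 to -113 mm of drip_rail
- rail_stop (a point): Point on the rail axis at the face of the stop collar (32 mm across); four carriers fit between it and the blue band when pushed together (each takes 44 mm)
- clip_seat (a point): Where the middle of the keeper's axis lies when home: 160 mm above the table, crossing 30 mm above the rail axis, 30 mm in from the tip; the rod lies along this frame's y. Two grey clip posts, 16 mm wide, at y = +70 and -70 mm, 206 mm high in all; each has a fork open upward, slot 17 mm wide in x, flared above. Carriers pass between the posts
- jaw_left (a joint): Orange sprung jaw of the clip at y = +70 (rad): 0 shut across the slot, up to 0.70 pushed aside. Hinged 33 mm above the seat on the slot's -x side, it slopes down across the slot. A rod pushed down swings it about 0.5 rad aside (about 6 N a jaw, 10 to 15 N for both); once the rod is home it springs back over it and holds it: no pulling it out again
- jaw_right (a joint): The same jaw of the clip at y = -70 mm
- keeper: Keeper rod, loose on the table at the right, nearer the robot than the rail: aluminium rod 14 mm thick, 208 mm long along its y, a square red cap at each end (24 x 24 mm, from 88 to 104 mm off the middle) that goes outside the clips. Origin: underside of the caps at mid-length, 12 mm below the axis. 90 g. Either way round, any side up
- keeper_mid (a point): Middle of the keeper rod, on its axis; axes as its body
- carrier_a: Slide carrier with blue fin (may be absent; all alike): grey basket 44 mm (x) by 80 (y), 41 high; above it a collar 31 mm across bored along x (bore 21 mm, 34 long, axis 62 mm above the underside); on top the grip fin, 30 mm long (x), 10 thick (y), 76 to 122 mm above the underside. Origin: centre of underside, z up. 160 g. Stands on the table; on the rail it hangs, 4 mm play. Same either way round
- carrier_a_bore (a point): Centre of the bore of the blue-finned carrier; axes as its body
- carrier_b: Slide carrier with green fin (may be absent; all alike): grey basket 44 mm (x) by 80 (y), 41 high; above it a collar 31 mm across bored along x (bore 21 mm, 34 long, axis 62 mm above the underside); on top the grip fin, 30 mm long (x), 10 thick (y), 76 to 122 mm above the underside. Origin: centre of underside, z up. 160 g. Stands on the table; on the rail it hangs, 4 mm play. Same either way round
- carrier_b_bore (a point): Centre of the bore of the green-finned carrier; axes as its body
- carrier_c: Slide carrier with orange fin (may be absent; all alike): grey basket 44 mm (x) by 80 (y), 41 high; above it a collar 31 mm across bored along x (bore 21 mm, 34 long, axis 62 mm above the underside); on top the grip fin, 30 mm long (x), 10 thick (y), 76 to 122 mm above the underside. Origin: centre of underside, z up. 160 g. Stands on the table; on the rail it hangs, 4 mm play. Same either way round
- carrier_c_bore (a point): Centre of the bore of the orange-finned carrier; axes as its body
- carrier_d: Slide carrier with yellow fin (may be absent; all alike): grey basket 44 mm (x) by 80 (y), 41 high; above it a collar 31 mm across bored along x (bore 21 mm, 34 long, axis 62 mm above the underside); on top the grip fin, 30 mm long (x), 10 thick (y), 76 to 122 mm above the underside. Origin: centre of underside, z up. 160 g. Stands on the table; on the rail it hangs, 4 mm play. Same either way round
- carrier_d_bore (a point): Centre of the bore of the yellow-finned carrier; axes as its body
- reagent_bottle: Amber reagent bottle, 56 mm across, 130 mm tall, loose, among the carriers; not part of the job. Origin: centre of its underside
- wash_bottle: Yellow wash bottle with red cap, 64 mm across, 160 mm tall, loose; not part of the job. Origin: centre of its underside
- blue_jar: White jar with blue lid, 70 mm across, 75 mm tall, loose; not part of the job. Origin: centre of its underside
Things that resemble listed ones, but are neither listed nor needed, are in the scene too. Leave any purple look-alike of the carrier_a alone.

How it is judged:
On the way:
1. every carrier hangs on the rail beyond the bend, past the blue band (y of carrier_a_bore in the frame of drip_rail between -0.314 and -0.128 m and x of carrier_a_bore in the frame of drip_rail between 0.148 and 0.172 m and z of carrier_a_bore in the frame of drip_rail between 0.115 and 0.14 m and angle between the x axis of each of carrier_a, carrier_b, carrier_c, carrier_d and the y axis of drip_rail, either way round below 0.4 rad and y of carrier_b_bore in the frame of drip_rail between -0.314 and -0.128 m and x of carrier_b_bore in the frame of drip_rail between 0.148 and 0.172 m and z of carrier_b_bore in the frame of drip_rail between 0.115 and 0.14 m and y of carrier_c_bore in the frame of drip_rail between -0.314 and -0.128 m and x of carrier_c_bore in the frame of drip_rail between 0.148 and 0.172 m and z of carrier_c_bore in the frame of drip_rail between 0.115 and 0.14 m and y of carrier_d_bore in the frame of drip_rail between -0.314 and -0.128 m and x of carrier_d_bore in the frame of drip_rail between 0.148 and 0.172 m and z of carrier_d_bore in the frame of drip_rail between 0.115 and 0.14 m), for 0.2 s.
At the end, for the whole second after the job is handed in: Every carrier hangs on the last straight, bore centre 18 mm or more past the end of the bend; the keeper's middle is within 6 mm of the seat across, 5 mm in height, 16 mm along, 0.08 rad in direction; both jaws below 0.15 rad; the keeper at rest (all of step 1 and x of keeper_mid in the frame of clip_seat between -0.006 and 0.006 m and y of keeper_mid in the frame of clip_seat between -0.016 and 0.016 m and z of keeper_mid in the frame of clip_seat between -0.005 and 0.005 m and angle between the y axis of keeper and the y axis of drip_rail, either way round below 0.08 rad and value of joint each of jaw_left, jaw_right below 0.15 rad and linear speed of keeper below 0.03 m/s); the robot touches nothing.
It fails at once if the reagent bottle is knocked over or shoved more than 60 mm (angle between reagent_bottle's own z axis and vertical above 0.6 rad or distance of reagent_bottle from where it was at the start of the episode above 0.06 m).
It fails at once if the wash bottle is knocked over or shoved more than 60 mm (angle between wash_bottle's own z axis and vertical above 0.6 rad or distance of wash_bottle from where it was at the start of the episode above 0.06 m).
It fails at once if the blue jar is knocked over or shoved more than 60 mm (angle between blue_jar's own z axis and vertical above 0.6 rad or distance of blue_jar from where it was at the start of the episode above 0.06 m).
Of carrier_a, carrier_b, carrier_c, carrier_d only 3 to 4 are there at a start; the rules pass over those that are not, and their reading is None.
At some moment in a run one of carrier_a, carrier_b, carrier_c, carrier_d, keeper may be knocked a few centimetres aside while the robot is not near it.
It also fails if it takes over 210 s, if anything falls off the work surface, if the arm or the gripper's body presses on something with over 40 N, if the wrist force passes 120 N, or if a joint passes its speed limit or range.

## Working session

There is one attempt and no reset: what is moved stays moved. The work goes in short steps, Python scripts to look and compute and a tool call to move; the robot and the scene stay as the last step left them, time stands still between calls to the robot, and variables do not carry over. Pictures are saved under pics/ and viewed, at most 14 in all, crops included, and the job is handed in when it is done.

Besides the shell and the picture viewer there is one more tool, called after "Request:" as name(argument=value, ...) on one line, values as JSON. play_rows: Moves the arm, as the interface text tells. Its arguments: {"type":"object","properties":{"series":{"type":"array"},"fingers":{"type":"number"},"force":{"type":"number"}},"required":["series"]}

```bash
ls; mkdir -p pics; cat > h.py <<'E'
import numpy as np, cv2
from station import *
def snap(n,save=None):
    im=read_camera(n)
    if save: cv2.imwrite('pics/'+save,im)
    return im
def proj(n,P):
    c=camera_params(n); p=np.array(c['world_to_cam'])@np.append(P,1)
    return np.array([c['cx']+c['fx']*p[0]/-p[2], c['cy']+c['fy']*-p[1]/-p[2]])
def ray(n,uv):
    c=camera_params(n); M=np.linalg.inv(np.array(c['world_to_cam']))
    d=np.array([(uv[0]-c['cx'])/c['fx'],-(uv[1]-c['cy'])/c['fy'],-1])
    return M[:3,3],M[:3,:3]@d
def onz(n,uv,z):
    o,d=ray(n,uv); return o+d*(z-o[2])/d[2]
E
python3 - <<'E'
from h import *
snap('top','t0.png'); snap('side','s0.png')
print(get_state()); print(pinch_z)
for n in('top','side'): print(camera_params(n), ray(n,(256,192)))
E
```

```text
pics
{'clock': 0.1, 'joints': array([ 1.01589905e+00,  1.59009775e-01,  1.59812092e+00, -7.98205321e-06,
        1.38623360e+00, -2.10110688e-01]), 'dq': array([-5.14902583e-04, -3.40180582e-04, -4.06287370e-03, -3.04549469e-04,
       -1.22830579e-04, -4.24662237e-06]), 'effort': array([ 6.21633433e-06, -3.96991217e+01, -3.32336640e+01, -1.52030289e-04,
        4.18239943e-03, -7.78511719e-06]), 'ee_pos': array([0.19407486, 0.54066466, 0.23039471]), 'eef_rot': array([-3.26989645e-04,  1.71539865e-01,  9.85176781e-01, -8.23271412e-04]), 'wrist_force': array([-0.21570854, -0.16924299, -0.26765436]), 'torque': array([ 0.03546441,  0.01227506, -0.03057976]), 'grip_force': 0.0, 'gripper_width': 0.0852987937438146}
0.0187
{'fx': 456.73679026821316, 'fy': 456.73679026821316, 'cx': 262.04676541437783, 'cy': 188.77950118309397, 'world_to_cam': array([[ 1.48823647e-03, -9.99833227e-01, -1.82017230e-02,
         4.47816841e-02],
       [ 9.93279484e-01, -6.28515791e-04,  1.15738808e-01,
        -4.80393191e-01],
       [-1.15730946e-01, -1.82516448e-02,  9.93112897e-01,
        -1.62732572e+00],
       [ 0.00000000e+00,  0.00000000e+00,  0.00000000e+00,
         1.00000000e+00]])} (array([0.28876611, 0.01477091, 1.67253339]), array([ 0.10870753,  0.03149293, -0.99368801]))
{'fx': 360.733349344454, 'fy': 360.733349344454, 'cx': 254.53440804278495, 'cy': 189.19660492422014, 'world_to_cam': array([[ 0.96235083, -0.27090283, -0.02219304, -0.43765238],
       [ 0.16073746,  0.50135209,  0.85018207, -0.23088955],
       [-0.2191902 , -0.82174067,  0.52602083, -0.95293333],
       [ 0.        ,  0.        ,  0.        ,  1.        ]])} (array([ 0.24941408, -0.78586839,  0.6878481 ]), array([ 0.2218509 ,  0.81674385, -0.53271809]))
```

View pics/t0.png

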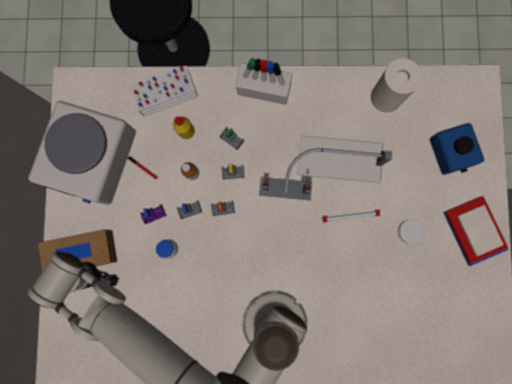

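View pics/s0.png

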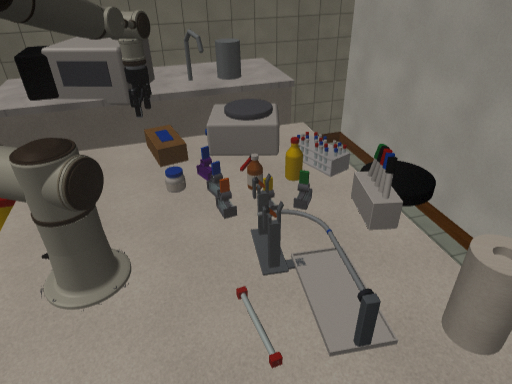

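Top view: the carriers are green at (232,137), yellow (232,171), orange (222,208) and blue (189,210), with the purple decoy at (153,213). The rail tip is near (287,192), the clips near (265,185) and (308,186), and the keeper runs (325,219)–(378,212). All four carriers are present.

```bash
python3 - <<'E'
from h import *
im=cv2.imread('pics/t0.png')
cv2.imwrite('pics/t0z.png',cv2.resize(im[110:235,135:335],None,fx=4,fy=4,interpolation=cv2.INTER_CUBIC))
cv2.imwrite('pics/t0y.png',cv2.resize(im[110:235,250:400],None,fx=4,fy=4,interpolation=cv2.INTER_CUBIC))
hsv=cv2.cvtColor(im,cv2.COLOR_BGR2HSV)
R={'blue':((100,110,50),(122,255,255)),'green':((50,70,40),(95,255,255)),'orange':((5,130,60),(17,255,255)),'yellow':((20,130,80),(33,255,255)),'purple':((125,80,40),(155,255,255)),'red':((172,130,60),(180,255,255)),'red2':((0,150,60),(4,255,255))}
for k,(a,b) in R.items():
    m=cv2.inRange(hsv,a,b); m[:110]=0;m[270:]=0; m[:,:120]=0;m[:,420:]=0
    n,l,s,c=cv2.connectedComponentsWithStats(m,connectivity=8)
    for i in range(1,n):
        if s[i,4]>=6:
            p=np.argwhere(l==i)[:,::-1].astype(float); w,v=np.linalg.eigh(np.cov(p.T)); 
            print(k,s[i],c[i].round(1),'axis',v[:,1].round(2),np.sqrt(w).round(1),'W z.1',onz('top',c[i],.1).round(3))
E
```

```text
blue [183 204   6   9  33] [184.9 208.2] axis [0.35 0.94] [1.1 2.5] W z.1 [0.404 0.311 0.1  ]
blue [144 209   7   8  35] [146.3 212.9] axis [0.53 0.85] [1.3 2.4] W z.1 [0.388 0.444 0.1  ]
blue [156 241  17  17 222] [164.2 248.6] axis [-0.8   0.59] [4.1 4.3] W z.1 [0.266 0.379 0.1  ]
green [226 129   7   9  39] [229.2 133.1] axis [-0.47  0.88] [1.4 2.3] W z.1 [0.67 0.16 0.1 ]
orange [174 117   9   8  18] [179.1 121.6] axis [-0.9   0.44] [1.9 3.3] W z.1 [0.712 0.338 0.1  ]
orange [182 164  14  13  90] [190.1 171.5] axis [-0.81  0.59] [2.5 3.9] W z.1 [0.533 0.295 0.1  ]
orange [264 179   4   5  18] [265.5 181.2] axis [0. 1.] [1.1 1.4] W z.1 [0.498 0.032 0.1  ]
orange [306 183   4   5  17] [307.6 185.3] axis [-0.16  0.99] [1.1 1.4] W z.1 [ 0.484 -0.114  0.1  ]
orange [218 202   5   9  32] [219.9 206.3] axis [0.23 0.97] [1.1 2.5] W z.1 [0.411 0.189 0.1  ]
yellow [174 118  19  21 236] [183.7 128.9] axis [0.46 0.89] [4.4 4.9] W z.1 [0.685 0.321 0.1  ]
yellow [229 164   4  10  33] [230.5 168.6] axis [0.12 0.99] [1.  2.6] W z.1 [0.543 0.154 0.1  ]
purple [141 205  24  18 217] [153.4 214.3] axis [-0.9   0.43] [3.2 6.6] W z.1 [0.383 0.419 0.1  ]
red2 [175 117   7   7  38] [178.2 119.9] axis [-0.81 -0.59] [1.7 1.9] W z.1 [0.718 0.341 0.1  ]
red2 [136 162  21  16  52] [145.8 169.9] axis [-0.8 -0.6] [0.6 7.3] W z.1 [0.539 0.451 0.1  ]
red2 [376 210   4   6  17] [377.6 212.5] axis [0.19 0.98] [0.9 1.6] W z.1 [ 0.39  -0.353  0.1  ]
red2 [323 216   4   6  17] [324.5 218.6] axis [0.08 1.  ] [1.  1.5] W z.1 [ 0.369 -0.171  0.1  ]
```

View pics/t0z.png

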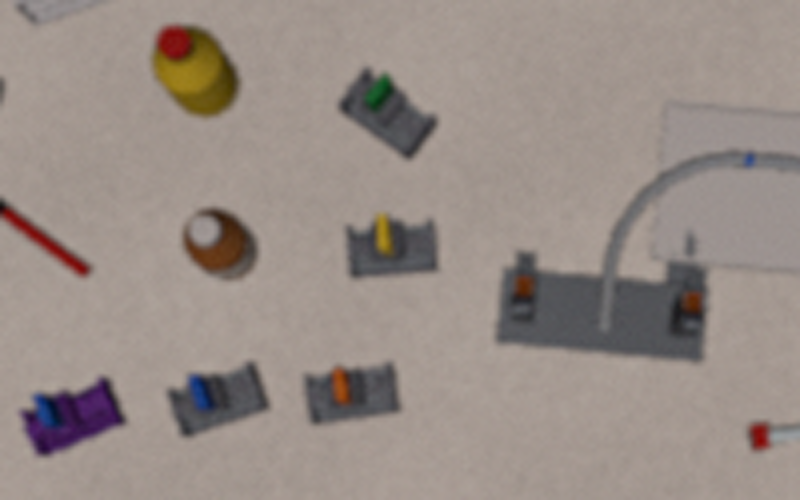

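View pics/t0y.png

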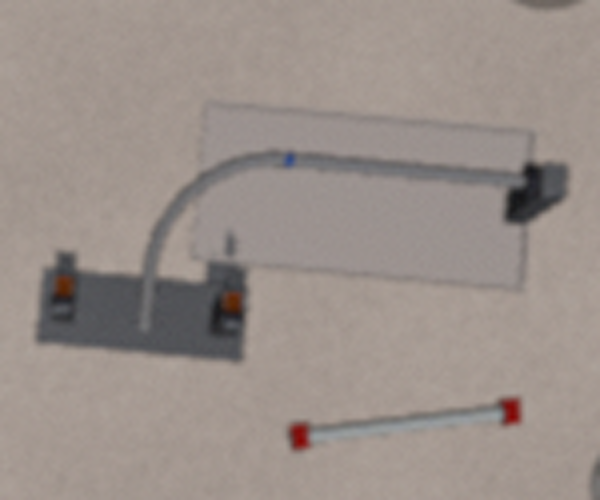

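The crops show all four carriers clearly, each basket's long side roughly along world y. The rail tip is at about (285.8,192), the blue band at (322.5,149.8) and the stop face at about (382,155). Next I'll compute poses by two-view triangulation.

```bash
cat >> h.py <<'E'
R={'blue':((100,110,50),(122,255,255)),'green':((50,70,40),(95,255,255)),'orange':((5,130,60),(17,255,255)),'yellow':((20,130,80),(33,255,255)),'purple':((125,80,40),(155,255,255)),'red':((0,150,60),(4,255,255))}
def blobs(im,k,mn=6,mx=4000):
    hsv=cv2.cvtColor(im,cv2.COLOR_BGR2HSV); m=cv2.inRange(hsv,*R[k])
    if k=='red': m|=cv2.inRange(hsv,(174,150,60),(180,255,255))
    n,l,s,c=cv2.connectedComponentsWithStats(m,connectivity=8)
    return [(c[i],s[i,4]) for i in range(1,n) if mn<=s[i,4]<=mx]
def tri(a,b):
    o1,d1=ray('top',a);o2,d2=ray('side',b); d1=d1/np.linalg.norm(d1);d2=d2/np.linalg.norm(d2)
    A=np.stack([d1,-d2],1); t=np.linalg.lstsq(A,o2-o1,rcond=None)[0]
    p,q=o1+t[0]*d1,o2+t[1]*d2
    return (p+q)/2,np.linalg.norm(p-q)
def fins(t,s,ks=('blue','green','orange','yellow'),zr=(.08,.12),gap=.012):
    out=[]
    for k in ks:
        for a,na in blobs(t,k,6,150):
            for b,nb in blobs(s,k,12,600):
                p,g=tri(a,b)
                if g<gap and zr[0]<p[2]<zr[1]: out.append((k,p.round(4),round(g,4),a.round(1),b.round(1),na,nb))
    return out
def basket(t,P):
    # yaw of the basket's long side: dark grey contour round the projected basket
    c=proj('top',[P[0],P[1],.03]); hsv=cv2.cvtColor(t,cv2.COLOR_BGR2HSV)
    m=cv2.inRange(hsv,(0,0,20),(180,255,118)); 
    x,y=c.astype(int); w=np.zeros_like(m); cv2.circle(w,(x,y),17,255,-1); m&=w
    n,l,st,ce=cv2.connectedComponentsWithStats(m); i=1+np.argmax(st[1:,4])
    pts=np.argwhere(l==i)[:,::-1].astype(np.float32); r=cv2.minAreaRect(pts); b=cv2.boxPoints(r)
    e=b[1]-b[0] if np.linalg.norm(b[1]-b[0])>np.linalg.norm(b[2]-b[1]) else b[2]-b[1]
    u=onz('top',np.array(r[0])+e/2,.03)-onz('top',np.array(r[0])-e/2,.03)
    return onz('top',r[0],.03).round(4), float(np.arctan2(u[1],u[0])%np.pi), r[1]
E
python3 - <<'E'
from h import *
t=cv2.imread('pics/t0.png');s=cv2.imread('pics/s0.png')
for f in fins(t,s): print(f); print('   ',basket(t,f[1]))
print('jaws',[f[:2] for f in fins(t,s,('orange',),(.14,.21))])
tip=onz('top',(285.75,192),.133);band=onz('top',(322.5,149.75),.136);st=onz('top',(382,155),.13)
print(tip,band,st); 
hsv=cv2.cvtColor(s,cv2.COLOR_BGR2HSV)
print('side blue',[(c.round(1),n) for c,n in blobs(s,'blue',4,600)])
print('tip side pred',proj('side',tip),'band pred',proj('side',band))
d=st-band; print('dir -y', np.arctan2(d[1],d[0]))
ja=[onz('top',c,.18) for c in((265.5,181.2),(307.6,185.3))];print(ja,np.arctan2(*(ja[0]-ja[1])[[1,0]]))
caps=[onz('top',c,.017) for c in((377.6,212.5),(324.5,218.6))];print(caps,np.linalg.norm(caps[0]-caps[1]))
for c in ((190,171),(182,128),(166,249)): print('bottles',onz('top',c,.06))
E
```

```text
('blue', array([0.8649, 0.3203, 0.095 ]), np.float64(0.0029), array([185.3,  79.9]), array([335.5, 149.5]), np.int32(7), np.int32(12))
    (array([0.8837, 0.3278, 0.03  ]), 0.7778533901369973, (2.8284268379211426, 2.8284268379211426))
('blue', array([0.4042, 0.3107, 0.1   ]), np.float64(0.0007), array([184.9, 208.2]), array([215.3, 167.5]), np.int32(33), np.int32(100))
    (array([0.4061, 0.3092, 0.03  ]), 1.8942675790986228, (12.965337753295898, 23.084627151489258))
('blue', array([0.3884, 0.4447, 0.0991]), np.float64(0.0003), array([146.3, 212.9]), array([204.8, 152.2]), np.int32(35), np.int32(83))
    (array([0.3914, 0.4412, 0.03  ]), 1.9542856831941862, (14.484235763549805, 23.95469856262207))
('green', array([0.6697, 0.16  , 0.0985]), np.float64(0.0006), array([229.2, 133.1]), array([303.8, 176.8]), np.int32(39), np.int32(117))
    (array([0.6693, 0.1561, 0.03  ]), 0.9200347976024004, (23.0, 14.0))
('orange', array([0.5363, 0.2979, 0.0833]), np.float64(0.0018), array([190.1, 171.5]), array([253.6, 167.7]), np.int32(90), np.int32(158))
    (array([0.5466, 0.3089, 0.03  ]), 0.7904
[... 1335 characters left out ...]
)), (array([326., 149.]), np.int32(9)), (array([335.5, 149.5]), np.int32(12)), (array([387.3, 158.4]), np.int32(73)), (array([215.3, 167.5]), np.int32(100)), (array([173.3, 171.7]), np.int32(149)), (array([328.1, 230.4]), np.int32(8))]
tip side pred [258.1018265  213.06395893] band pred [329.48659368 230.36213087]
dir -y -1.6565183215318233
[array([0.48784322, 0.0308533 , 0.18      ]), array([ 0.4741174 , -0.10755825,  0.18      ])] 1.471952737967299
[array([ 0.39518724, -0.37229143,  0.017     ]), array([ 0.37306928, -0.18066411,  0.017     ])] 0.19289954034287907
bottles [0.54095432 0.30259071 0.06      ]
bottles [0.69854947 0.33478318 0.06      ]
bottles [0.2638121  0.38170969 0.06      ]
```

Request:
play_rows(series=[21.6,-35.2,-3,0.487,21.6,-35.2,-3,0.487,21.6,-35.2,-3,0.487,21.6,-35.2,-3,0.487,21.6,-35.2,-3,0.487,21.6,-35.2,-3,0.487,21.6,-35.2,-3,0.487,21.6,-35.2,-3,0.487,21.6,-35.2,-3,0.487], fingers=0, force=50)

```text
clock: 1.23
ee_pos: [0.4099, 0.1895, 0.201]
eef_rot: [-0.0, -0.071, 0.997, 0.0]
wrist_force: [-0.2, -0.2, -0.3]
gripper_width: 0.0425
grip_force: 0.0
```

Request:
play_rows(series=[0,0,-4,0,0,0,-8,0,0,0,-10.5,0,0,0,-11.6,0,0,0,-11.6,0,0,0,-11.6,0])

```text
clock: 1.98
ee_pos: [0.4113, 0.1897, 0.0866]
eef_rot: [0.001, -0.071, 0.997, 0.0]
wrist_force: [0.2, -0.7, 0.1]
gripper_width: 0.0428
grip_force: 0.0
```

Request:
play_rows(series=[0,0,0,0,0,0,0,0,0,0,0,0,0,0,0,0,0,0,0,0,0,0,0,0], fingers=1)

```text
clock: 2.72
ee_pos: [0.4109, 0.1891, 0.0858]
eef_rot: [0.001, -0.071, 0.997, -0.0]
wrist_force: [-0.9, -1.8, 5.4]
gripper_width: 0.0095
grip_force: 53.6
```

Request:
play_rows(series=[0,0,4,0,-0.2,-4,6.8,-0.05,-0.3,-9,6.8,-0.1,-0.5,-14,6.8,-0.18,-0.6,-19,6.8,-0.239,-0.6,-22.2,6.8,-0.239,-0.6,-22.2,6.8,-0.239,-0.6,-22.2,6.8,-0.239,-0.6,-22.2,6.8,-0.239])

```text
clock: 3.85
ee_pos: [0.4041, -0.0318, 0.1529]
eef_rot: [-0.0, 0.048, 0.999, 0.0]
wrist_force: [0.4, 0.4, -2.0]
gripper_width: 0.0094
grip_force: 52.6
```

```bash
python3 - <<'E'
from h import *
t=snap('top','t1.png');s=snap('side','s1.png')
g=get_state(); print(g['ee_pos'],g['eef_rot'],g['wrist_force'])
for k in ('orange',):
  for a,na in blobs(t,k): 
    for b,nb in blobs(s,k):
      p,gg=tri(a,b)
      if gg<.02 and .1<p[2]<.25: print(p,gg,na,nb,a,b)
u=[cv2.resize(t[130:200,250:350],None,fx=6,fy=6,interpolation=2),cv2.resize(s[140:240,190:290],None,fx=4,fy=4,interpolation=2)]
cv2.imwrite('pics/c1.png',np.hstack([cv2.resize(u[0],(400,280)),u[1][:280]]) )
E
```

```text
[ 0.40423507 -0.03200573  0.15310961] [-1.98268661e-04  4.75981166e-02  9.98866538e-01  1.39485887e-04] [-0.41939621 -0.01866611 -0.55417578]
[0.69917481 0.3307277  0.14151397] 0.002441296421091155 18 8 [178.72222222 121.61111111] [293.625 142.875]
[0.47484429 0.0318174  0.23072393] 0.01311785116225265 17 144 [265.41176471 181.11764706] [254.20138889 168.03472222]
[0.48746592 0.03136053 0.17779929] 0.0019135624292648502 17 28 [265.41176471 181.11764706] [261.10714286 184.03571429]
[ 0.47436634 -0.10786004  0.1776923 ] 0.0009755392175893621 18 30 [307.66666667 185.16666667] [272.53333333 213.        ]
```

View pics/c1.png

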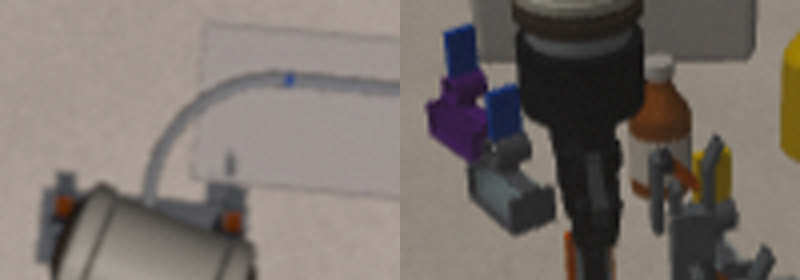

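The gripper hides the tip from above. I'll crop lower in the side view and overlay the predicted rail axis to check it.

```bash
cat >> h.py <<'E'
TIP=np.array([.4545,-.0380]);TH=-.097
def rail(x,y): c,s=np.cos(TH),np.sin(TH); return TIP+np.array([c*x-s*y,s*x+c*y])
def railpts():
    P=[(x,0) for x in np.linspace(0,.05,6)]+[(.05+.11*np.sin(a),-.11+.11*np.cos(a)) for a in np.linspace(0,np.pi/2,12)]+[(.16,y) for y in np.linspace(-.11,-.311,8)]
    return [np.append(rail(*p),.13) for p in P]
E
python3 - <<'E'
from h import *
out=[]
for n,f,(x0,y0,w,h),z in(('side','s1.png',(205,170,190,140),4),('top','t0.png',(250,130,150,80),5)):
    im=cv2.imread('pics/'+f)[y0:y0+h,x0:x0+w]; im=cv2.resize(im,None,fx=z,fy=z,interpolation=2)
    for P in railpts():
        u=(proj(n,P)-[x0,y0]+.5)*z; cv2.circle(im,tuple(int(v) for v in u),2,(0,255,0),-1)
    cv2.imwrite('pics/o_'+n+'.png',im)
E
```

```text
(no output)
```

View pics/o_side.png

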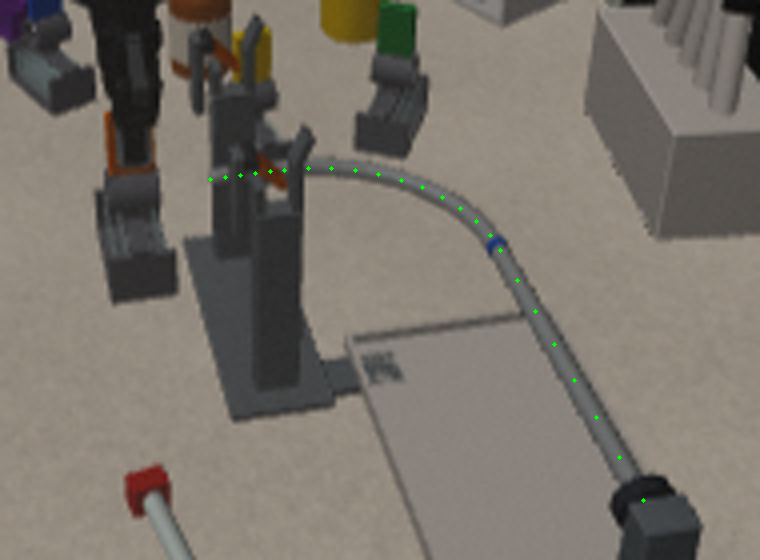

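View pics/o_top.png

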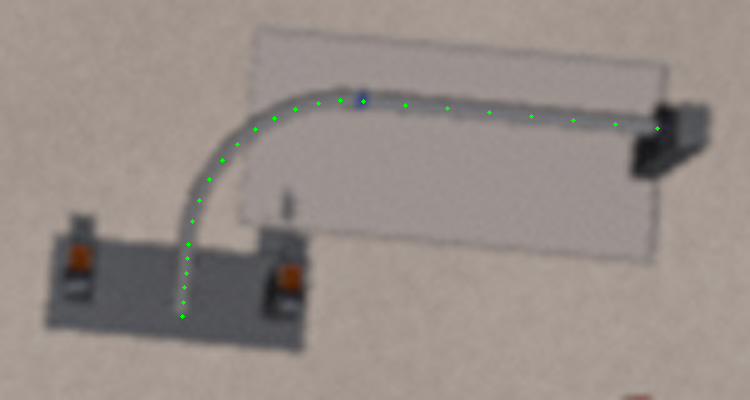

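The rail model fits both views within about a pixel. Threading now.

Request:
play_rows(series=[1,-0.16,0,0,2,-0.26,0,0,3,-0.36,0,0,4,-0.46,0,0,5,-0.56,0,0,6,-0.66,0,0,7,-0.76,0,0,7,-0.76,0,0])

```text
clock: 4.95
ee_pos: [0.475, -0.0406, 0.1533]
eef_rot: [0.0, 0.048, 0.999, -0.0]
wrist_force: [0.2, 0.4, -1.7]
gripper_width: 0.0093
grip_force: 52.5
```

```bash
sed -i 's/^TIP=.*;/TIP=np.array([.4555,-.0378]);/' h.py; cat >> h.py <<'E'
def toframe(p): c,s=np.cos(TH),np.sin(TH); d=np.array(p[:2])-TIP; return np.array([c*d[0]+s*d[1],-s*d[0]+c*d[1]])
def bend(a): return (.05+.11*np.sin(a),-.11+.11*np.cos(a))
E
python3 - <<'E'
from h import *
b=rail(.0197,0)
L=[(.035,0,0),(.05,0,0)]+[(*bend(a),-a) for a in np.radians(np.arange(9,91,9))]
for x,y,a in L: print(*((rail(x,y)-b)*100).round(2),0,round(a,3),sep=', ',end=',  ')
print('straight unit',rail(0,-.01)*100-rail(0,0)*100, toframe([.475,-.0406]))
E
```

```text
1.52, -0.15, 0, 0,  3.02, -0.29, 0, 0,  4.72, -0.59, 0, -0.157,  6.35, -1.16, 0, -0.314,  7.87, -1.97, 0, -0.471,  9.25, -3.01, 0, -0.628,  10.45, -4.25, 0, -0.785,  11.43, -5.67, 0, -0.942,  12.19, -7.22, 0, -1.1,  12.69, -8.87, 0, -1.257,  12.93, -10.58, 0, -1.414,  12.9, -12.31, 0, -1.571,  straight unit [-0.09684796 -0.99529919] [ 0.01967951 -0.0008983 ]
```

Request:
play_rows(series=[1.52,-0.1,0,0,3.02,-0.24,0,0,4.72,-0.54,0,-0.157,6.35,-1.11,0,-0.314,7.87,-1.92,0,-0.471,9.25,-2.96,0,-0.628,10.45,-4.2,0,-0.785,11.43,-5.62,0,-0.942,12.19,-7.17,0,-1.1,12.69,-8.82,0,-1.257,12.93,-10.53,0,-1.414,12.9,-12.26,0,-1.571])

```text
clock: 6.45
ee_pos: [0.6032, -0.1635, 0.1531]
eef_rot: [-0.0, 0.742, 0.67, -0.0]
wrist_force: [-0.5, 0.8, -1.9]
gripper_width: 0.0093
grip_force: 52.6
```

```bash
python3 - <<'E'
from h import *
g=get_state(); print(g['wrist_force'],g['torque'],toframe(g['ee_pos']))
E
```

```text
[-0.48561428  0.7994154  -1.86157586] [-0.03560512  0.01287095  0.0272438 ] [ 0.1591425  -0.11077074]
```

Request:
play_rows(series=[-0.2,-2.5,0,0,-0.4,-5,0,0,-0.65,-7.5,0,0,-0.9,-10,0,0,-1.15,-12.5,0,0,-1.4,-15,0,0,-1.55,-16.5,0,0,-1.65,-17.5,0,0,-1.65,-17.5,-0.4,0,-1.65,-17.5,-0.4,0])

```text
clock: 7.7
ee_pos: [0.5871, -0.3376, 0.1493]
eef_rot: [0.0, 0.74, 0.672, 0.0]
wrist_force: [0.5, -0.4, -1.1]
gripper_width: 0.0091
grip_force: 52.8
```

Request:
play_rows(series=[0,0,0,0,0,0,0,0,0,0,0,0,0,0,2,0,0,0,6,0,0,0,10,0,0,0,10,0], fingers=0)

```text
clock: 8.57
ee_pos: [0.589, -0.3397, 0.2565]
eef_rot: [0.005, 0.741, 0.672, 0.001]
wrist_force: [-0.3, 1.2, 0.1]
gripper_width: 0.0427
grip_force: 0.0
```

```bash
python3 - <<'E'
from h import *
t=snap('top','t2.png');s=snap('side','s2.png')
print([(k,a.round(1),n) for k in('orange',) for a,n in blobs(t,k)])
for f in fins(t,s,gap=.012): print(f[:3])
for f in fins(t,s,('orange',),(.14,.19)): print(f[:3],toframe(f[1]))
for k,g in(('yellow',(.543,.153)),('green',(.67,.158)),('blue',(.405,.31))): print(k,basket(t,g))
E
```

```text
[('orange', array([178.7, 121.6]), np.int32(18)), ('orange', array([190. , 171.5]), np.int32(91)), ('orange', array([265.5, 181.2]), np.int32(18)), ('orange', array([307.7, 185.2]), np.int32(18)), ('orange', array([ 74.6, 252.7]), np.int32(1331))]
('blue', array([0.8652, 0.3204, 0.0944]), np.float64(0.0026))
('blue', array([0.4043, 0.3106, 0.1002]), np.float64(0.0004))
('blue', array([0.3884, 0.4439, 0.0998]), np.float64(0.0002))
('green', array([0.6701, 0.1602, 0.0984]), np.float64(0.0008))
('orange', array([0.5375, 0.2984, 0.0824]), np.float64(0.0037))
('yellow', array([0.5484, 0.1532, 0.0983]), np.float64(0.0092))
('yellow', array([0.5363, 0.1538, 0.1136]), np.float64(0.0103))
('orange', array([0.4874, 0.031 , 0.1782]), np.float64(0.0013)) [0.0250869  0.07156603]
('orange', array([ 0.4742, -0.1078,  0.1781]), np.float64(0.0012)) [ 0.02539145 -0.06785989]
yellow (array([0.5436, 0.1527, 0.03  ]), 1.5694625021750583, (13.0, 21.0))
green (array([0.6698, 0.1557, 0.03  ]), 0.9306881219308343, (22.633098602294922, 13.762646675109863))
blue (array([0.4061, 0.3092, 0.03  ]), 1.8942675790986228, (12.965337753295898, 23.084627151489258))
```

Request:
play_rows(series=[-0.5,5,0,0.17,-1,10,0,0.34,-1.5,15,0,0.52,-2,20,0,0.69,-2.5,25,0,0.86,-3,30,0,1.03,-3.5,35,0,1.2,-4,40,0,1.38,-4.4,45,0,1.55,-4.4,49.1,-2,1.717,-4.4,49.1,-5,1.717,-4.4,49.1,-5,1.717])

```text
clock: 10.18
ee_pos: [0.54, 0.1532, 0.1955]
eef_rot: [-0.004, -0.025, 1.0, -0.0]
wrist_force: [1.0, 0.3, 0.3]
gripper_width: 0.0428
grip_force: 0.0
```

Request:
play_rows(series=[0.1,0,-4,0,0.1,0,-8,0,0.1,0,-10.4,0,0.1,0,-11.4,0,0.1,0,-11.4,0])

```text
clock: 10.8
ee_pos: [0.5441, 0.1526, 0.0857]
eef_rot: [-0.0, -0.024, 1.0, 0.0]
wrist_force: [-0.2, -0.1, 0.7]
gripper_width: 0.0428
grip_force: 0.0
```

Request:
play_rows(series=[0,0,0,0,0,0,0,0,0,0,0,0,0,0,0,0,0,0,0,0,0,0,0,0], fingers=1)

```text
clock: 11.55
ee_pos: [0.5451, 0.153, 0.0869]
eef_rot: [0.001, -0.025, 1.0, 0.0]
wrist_force: [-0.3, -0.2, 6.2]
gripper_width: 0.0087
grip_force: 49.8
```

```bash
cat >> h.py <<'E'
def yaw():
    w,x,y,z=get_state()['eef_rot']; a=np.arctan2(w*w-x*x+y*y-z*z,2*(x*y-w*z)); return a
def plan(fx=-.05,fy=0,z=None):
    g=get_state(); d=(rail(fx,fy)-g['ee_pos'][:2])*100
    print('shift to approach',d.round(2),'turn',round((np.pi/2+TH)-yaw(),3),'pos',g['ee_pos'].round(4),'frame',toframe(g['ee_pos']).round(4))
E
python3 - <<'E'
from h import *
plan()
E
```

```text
shift to approach [-13.93 -18.6 ] turn -0.146 pos [0.5451 0.153  0.0869] frame [0.0707 0.1986]
```

Request:
play_rows(series=[0,0,4,0,-4,0,6.7,0,-8,-1,6.7,-0.04,-12,-3,6.7,-0.08,-13.9,-6.5,6.7,-0.12,-13.9,-10.5,6.7,-0.146,-13.9,-14.5,6.7,-0.146,-13.9,-17.5,6.7,-0.146,-13.9,-18.6,6.7,-0.146,-13.9,-18.6,6.7,-0.146,-13.9,-18.6,6.7,-0.146,-13.9,-18.6,6.7,-0.146])

```text
clock: 13.05
ee_pos: [0.4048, -0.0322, 0.1522]
eef_rot: [-0.0, 0.048, 0.999, 0.0]
wrist_force: [0.4, 0.2, -1.9]
gripper_width: 0.0097
grip_force: 49.1
```

```bash
python3 - <<'E'
from h import *
plan(.0197); print(get_state()['wrist_force'])
E
```

```text
shift to approach [ 7.03 -0.75] turn -0.002 pos [ 0.4048 -0.0322  0.1522] frame [-0.051   0.0007]
[ 0.35225934  0.17630952 -1.9039522 ]
```

Request:
play_rows(series=[0.5,-0.1,0.2,0,1.5,-0.2,0.2,0,2.5,-0.3,0.2,0,3.5,-0.4,0.2,0,4.5,-0.5,0.2,0,5.5,-0.6,0.2,0,6.5,-0.7,0.2,0,7.03,-0.75,0.2,0,7.03,-0.75,0.2,0])

```text
clock: 14.18
ee_pos: [0.4754, -0.0406, 0.1543]
eef_rot: [-0.0, 0.048, 0.999, 0.0]
wrist_force: [-0.7, 0.3, -0.7]
gripper_width: 0.0092
grip_force: 49.2
```

Request:
play_rows(series=[1.52,-0.1,0,0,3.02,-0.24,0,0,4.72,-0.54,0,-0.157,6.35,-1.11,0,-0.314,7.87,-1.92,0,-0.471,9.25,-2.96,0,-0.628,10.45,-4.2,0,-0.785,11.43,-5.62,0,-0.942,12.19,-7.17,0,-1.1,12.69,-8.82,0,-1.257,12.93,-10.53,0,-1.414,12.9,-12.26,0,-1.571])

```text
clock: 15.68
ee_pos: [0.604, -0.1636, 0.1541]
eef_rot: [-0.0, 0.742, 0.67, -0.0]
wrist_force: [-0.1, -0.1, -0.8]
gripper_width: 0.0094
grip_force: 49.2
```

```bash
python3 - <<'E'
from h import *
g=get_state(); print(g['wrist_force'],toframe(g['ee_pos']),g['ee_pos'])
t=snap('top','t3.png');s=snap('side','s3.png')
print([(k,a.round(1),n) for k in('orange',) for a,n in blobs(t,k,4,60)])
for f in fins(t,s,('orange','yellow'),(.13,.2),gap=.02): print(f[:3],toframe(f[1]))
for f in fins(t,s,('blue','green'),gap=.012): print(f[:3])
for n,u in(('t3',(300,120,110,60)),):
    x,y,w,h=u; cv2.imwrite('pics/c3.png',np.vstack([cv2.resize(t[y:y+h,x:x+w],(660,300)),cv2.resize(s[200:300,280:500],(660,300))]))
E
```

```text
[-0.09179421 -0.07287418 -0.84647122] [ 0.15993477 -0.11081517] [ 0.60395072 -0.1635836   0.15413845]
[('orange', array([178.7, 121.6]), np.int32(18)), ('orange', array([375.4, 151.5]), np.int32(51)), ('orange', array([265.5, 181.2]), np.int32(18))]
('orange', array([ 0.589 , -0.3359,  0.1627]), np.float64(0.0022)) [ 0.16174282 -0.28376949]
('orange', array([0.4869, 0.0311, 0.1792]), np.float64(0.002)) [0.02457957 0.07161714]
('blue', array([0.4043, 0.3104, 0.1001]), np.float64(0.0005))
('blue', array([0.3883, 0.4442, 0.0993]), np.float64(0.0003))
('green', array([0.6699, 0.1602, 0.0983]), np.float64(0.0007))
```

View pics/c3.png

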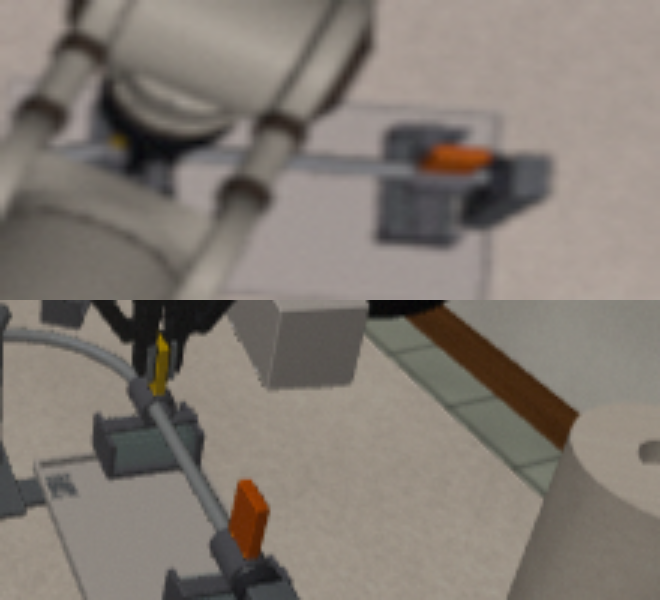

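Orange hangs near the stop at frame y −0.284, and yellow is threaded at the blue band in the grip. I'll slide yellow up to orange.

Request:
play_rows(series=[-0.25,-2.5,0,0,-0.5,-5,0,0,-0.75,-7.5,0,0,-1,-10,0,0,-1.15,-11.8,0,0,-1.25,-12.9,0,0,-1.25,-12.9,0,0,-1.25,-12.9,-0.5,0,-1.25,-12.9,-0.5,0])

```text
clock: 16.9
ee_pos: [0.592, -0.2918, 0.1503]
eef_rot: [0.0, 0.74, 0.672, -0.0]
wrist_force: [-1.7, -0.3, 4.4]
gripper_width: 0.009
grip_force: 49.9
```

Request:
play_rows(series=[0,0,0,0,0,0,0,0,0,0,0,0,0,0,2,0,0,0,6,0,0,0,10,0,0,0,10,0], fingers=0)

```text
clock: 17.77
ee_pos: [0.5939, -0.2937, 0.2562]
eef_rot: [0.005, 0.741, 0.672, 0.001]
wrist_force: [-0.6, -0.0, -1.1]
gripper_width: 0.0424
grip_force: 0.0
```

```bash
python3 - <<'E'
from h import *
plan()
t=snap('top','t4.png');s=snap('side','s4.png')
for f in fins(t,s,('orange','yellow'),(.13,.2),gap=.02): print(f[:3],toframe(f[1]))
for f in fins(t,s,('blue','green'),gap=.012): print(f[:3],basket(t,f[1]))
print(yaw())
E
```

```text
shift to approach [-18.81  26.08] turn 1.571 pos [ 0.5939 -0.2937  0.2562] frame [ 0.1625 -0.2413]
('orange', array([ 0.5851, -0.3443,  0.1721]), np.float64(0.0065)) [ 0.15867467 -0.29250771]
('orange', array([0.4871, 0.031 , 0.1791]), np.float64(0.0017)) [0.02478831 0.07153698]
('orange', array([ 0.4741, -0.1078,  0.1784]), np.float64(0.0013)) [ 0.02529192 -0.06786957]
('yellow', array([ 0.5952, -0.2932,  0.1663]), np.float64(0.0087)) [ 0.16377827 -0.24066975]
('blue', array([0.8652, 0.3204, 0.0944]), np.float64(0.0026)) (array([0.8828, 0.3287, 0.03  ]), 0.7779275494805011, (2.8284268379211426, 2.1213202476501465))
('blue', array([0.4042, 0.3105, 0.0998]), np.float64(0.0006)) (array([0.4064, 0.3092, 0.03  ]), 1.915782835823669, (12.915316581726074, 23.139942169189453))
('blue', array([0.3885, 0.4446, 0.0991]), np.float64(0.0001)) (array([0.3917, 0.4414, 0.03  ]), 1.9542906226872958, (14.298541069030762, 23.95469856262207))
('green', array([0.67  , 0.1601, 0.0981]), np.float64(0.0007)) (array([0.6696, 0.1559, 0.03  ]), 0.9200158649820818, (22.600000381469727, 13.80000114440918))
-0.0970460389022881
```

Request:
play_rows(series=[1,5.5,0,0.13,2,11,0,0.26,3,16.5,0,0.39,4,22,0,0.52,5,27.5,0,0.65,6,33,0,0.78,7,38.5,0,0.9,7.8,43,0,1.027,7.8,45.2,-3,1.027,7.8,45.2,-5,1.027,7.8,45.2,-5,1.027])

```text
clock: 19.25
ee_pos: [0.6678, 0.1586, 0.1957]
eef_rot: [-0.003, 0.315, 0.949, -0.002]
wrist_force: [-0.3, -0.2, 0.7]
gripper_width: 0.0428
grip_force: 0.0
```

Request:
play_rows(series=[0.1,0,-4,0,0.1,0,-8,0,0.1,0,-10.4,0,0.1,0,-11.4,0,0.1,0,-11.4,0])

```text
clock: 19.88
ee_pos: [0.671, 0.1589, 0.0858]
eef_rot: [0.0, 0.315, 0.949, -0.0]
wrist_force: [-0.2, -0.4, 0.6]
gripper_width: 0.0427
grip_force: 0.0
```

Request:
play_rows(series=[0,0,0,0,0,0,0,0,0,0,0,0,0,0,0,0,0,0,0,0,0,0,0,0], fingers=1)

```text
clock: 20.62
ee_pos: [0.6712, 0.1598, 0.0862]
eef_rot: [0.001, 0.315, 0.949, 0.0]
wrist_force: [-1.0, -1.8, 5.2]
gripper_width: 0.0094
grip_force: 54.0
```

```bash
python3 - <<'E'
from h import *
plan()
E
```

```text
shift to approach [-26.55 -19.27] turn 0.544 pos [0.6712 0.1598 0.0862] frame [0.1956 0.2175]
```

Request:
play_rows(series=[0,0,4,0,-5,0,7,0.1,-10.5,0,7,0.25,-16,-1,7,0.4,-21,-2.5,7,0.5,-25,-5,7,0.544,-26.5,-9,7,0.544,-26.5,-13.5,7,0.544,-26.5,-17.5,7,0.544,-26.5,-19.3,7,0.544,-26.5,-19.3,7,0.544,-26.5,-19.3,7,0.544])

```text
clock: 22.12
ee_pos: [0.4053, -0.0324, 0.1548]
eef_rot: [-0.0, 0.048, 0.999, 0.0]
wrist_force: [-0.0, 0.1, -0.9]
gripper_width: 0.0096
grip_force: 53.1
```

```bash
python3 - <<'E'
from h import *
plan(.0197); print(get_state()['wrist_force'])
t=snap('top');s=snap('side')
for f in fins(t,s,('blue',),gap=.012): print(f[:3])
E
```

```text
shift to approach [ 6.98 -0.74] turn -0.001 pos [ 0.4053 -0.0324  0.1548] frame [-0.0505  0.0006]
[-0.00748835  0.11778193 -0.88830623]
('blue', array([0.8649, 0.3203, 0.095 ]), np.float64(0.0029))
('blue', array([0.4039, 0.31  , 0.101 ]), np.float64(0.0003))
('blue', array([0.3884, 0.4443, 0.099 ]), np.float64(0.0))
```

Request:
play_rows(series=[0.5,-0.1,0,0,1.5,-0.2,0,0,2.5,-0.3,0,0,3.5,-0.4,0,0,4.5,-0.5,0,0,5.5,-0.6,0,0,6.5,-0.7,0,0,6.98,-0.75,0,0,6.98,-0.75,0,0])

```text
clock: 23.35
ee_pos: [0.4756, -0.0407, 0.1553]
eef_rot: [-0.0, 0.048, 0.999, 0.0]
wrist_force: [-0.6, -0.0, -2.3]
gripper_width: 0.0096
grip_force: 53.1
```

Request:
play_rows(series=[1.52,-0.1,0,0,3.02,-0.24,0,0,4.72,-0.54,0,-0.157,6.35,-1.11,0,-0.314,7.87,-1.92,0,-0.471,9.25,-2.96,0,-0.628,10.45,-4.2,0,-0.785,11.43,-5.62,0,-0.942,12.19,-7.17,0,-1.1,12.69,-8.82,0,-1.257,12.93,-10.53,0,-1.414,12.9,-12.26,0,-1.571])

```text
clock: 24.85
ee_pos: [0.6042, -0.1637, 0.1551]
eef_rot: [-0.0, 0.742, 0.67, -0.0]
wrist_force: [0.3, 0.6, -1.8]
gripper_width: 0.0095
grip_force: 53.1
```

```bash
python3 - <<'E'
from h import *
g=get_state(); print(g['wrist_force'],toframe(g['ee_pos']),g['ee_pos'])
t=snap('top');s=snap('side')
for f in fins(t,s,('orange','yellow','green'),(.13,.2),gap=.02): print(f[:3],toframe(f[1]))
E
```

```text
[ 0.27930436  0.57524235 -1.81320051] [ 0.16019142 -0.11087398] [ 0.60420047 -0.16366699  0.15507163]
('orange', array([ 0.5887, -0.336 ,  0.1628]), np.float64(0.0021)) [ 0.16145391 -0.28389807]
('orange', array([0.4871, 0.031 , 0.1791]), np.float64(0.0017)) [0.02478831 0.07153698]
('yellow', array([ 0.5943, -0.2897,  0.163 ]), np.float64(0.0029)) [ 0.16254353 -0.23727337]
('green', array([0.8798, 0.0804, 0.1988]), np.float64(0.0073)) [0.41085802 0.15873695]
```

Request:
play_rows(series=[-0.25,-2.5,0,0,-0.5,-5,0,0,-0.7,-7,0,0,-0.8,-8,0,0,-0.85,-8.4,0,0,-0.85,-8.4,0,0,-0.85,-8.4,-0.5,0,-0.85,-8.4,-0.5,0])

```text
clock: 25.95
ee_pos: [0.5959, -0.2466, 0.1498]
eef_rot: [-0.0, 0.74, 0.672, -0.0]
wrist_force: [0.4, 1.0, -1.1]
gripper_width: 0.009
grip_force: 53.1
```

Request:
play_rows(series=[0,0,0,0,0,0,0,0,0,0,0,0,0,0,2,0,0,0,6,0,0,0,10,0,0,0,10,0], fingers=0)

```text
clock: 26.82
ee_pos: [0.5983, -0.2487, 0.2572]
eef_rot: [0.005, 0.741, 0.672, 0.001]
wrist_force: [0.3, -0.0, -0.5]
gripper_width: 0.0427
grip_force: 0.0
```

```bash
python3 - <<'E'
from h import *
plan()
t=snap('top','t5.png');s=snap('side','s5.png')
for f in fins(t,s,('orange','yellow','green'),(.13,.2),gap=.02): print(f[:3],toframe(f[1]))
for f in fins(t,s,('blue',),gap=.012): print(f[:3],basket(t,f[1]))
E
```

```text
shift to approach [-19.25  21.58] turn 1.571 pos [ 0.5983 -0.2487  0.2572] frame [ 0.1625 -0.1961]
('orange', array([ 0.5938, -0.3275,  0.1531]), np.float64(0.0002)) [ 0.16570673 -0.2749441 ]
('orange', array([0.4871, 0.031 , 0.1791]), np.float64(0.0017)) [0.02478831 0.07153698]
('yellow', array([ 0.5913, -0.2966,  0.1702]), np.float64(0.0059)) [ 0.16022588 -0.24443148]
('green', array([ 0.5996, -0.2445,  0.1622]), np.float64(0.0042)) [ 0.16344109 -0.19177255]
('blue', array([0.8652, 0.3204, 0.0944]), np.float64(0.0026)) (array([0.8837, 0.3296, 0.03  ]), 0.020821208073420916, (3.0, 2.0))
('blue', array([0.4042, 0.3105, 0.0998]), np.float64(0.0006)) (array([0.4061, 0.3092, 0.03  ]), 1.8942675790986228, (12.965337753295898, 23.084627151489258))
('blue', array([0.3885, 0.4443, 0.0993]), np.float64(0.0001)) (array([0.3914, 0.4412, 0.03  ]), 1.9542852013752323, (14.484235763549805, 23.95469856262207))
```

Request:
play_rows(series=[-1.9,5.4,0,0.18,-3.8,10.8,0,0.36,-5.7,16.2,0,0.54,-7.6,21.6,0,0.72,-9.5,27,0,0.9,-11.4,32.4,0,1.08,-13.3,37.8,0,1.26,-15.2,43.2,0,1.44,-17.1,48.6,0,1.62,-18.6,53,0,1.81,-19.2,55.7,-3,1.99,-19.2,55.7,-5,1.99])

```text
clock: 28.42
ee_pos: [0.4019, 0.3109, 0.1979]
eef_rot: [-0.002, -0.163, 0.987, -0.0]
wrist_force: [0.2, -0.6, -0.6]
gripper_width: 0.0428
grip_force: 0.0
```

```bash
python3 - <<'E'
from h import *
plan(); print(yaw())
E
```

```text
shift to approach [  0.39 -34.39] turn -0.424 pos [0.4019 0.3109 0.1979] frame [-0.0872  0.3419]
1.8976556099536797
```

Request:
play_rows(series=[0.1,0,-4,0,0.1,0,-8,0,0.1,0,-10.4,0,0.1,0,-11.4,0,0.1,0,-11.4,0])

```text
clock: 29.05
ee_pos: [0.4044, 0.3095, 0.0857]
eef_rot: [-0.001, -0.16, 0.987, -0.0]
wrist_force: [-0.7, -0.2, -0.3]
gripper_width: 0.0425
grip_force: 0.0
```

Request:
play_rows(series=[0,0,0,0,0,0,0,0,0,0,0,0,0,0,0,0,0,0,0,0,0,0,0,0], fingers=1)

```text
clock: 29.8
ee_pos: [0.406, 0.3103, 0.0876]
eef_rot: [0.001, -0.16, 0.987, 0.0]
wrist_force: [-0.3, 0.9, 5.6]
gripper_width: 0.0094
grip_force: 51.1
```

```bash
python3 - <<'E'
from h import *
plan()
E
```

```text
shift to approach [-2.000e-02 -3.433e+01] turn -0.419 pos [0.406  0.3103 0.0876] frame [-0.083   0.3417]
```

Request:
play_rows(series=[0,0,4,0,0,-4,7,0,0,-9,7,-0.1,0,-14,7,-0.2,0,-19,7,-0.3,0,-24,7,-0.4,0,-29,7,-0.419,0,-33,7,-0.419,0,-34.3,7,-0.419,0,-34.3,7,-0.419,0,-34.3,7,-0.419,0,-34.3,7,-0.419])

```text
clock: 31.3
ee_pos: [0.4049, -0.0322, 0.1561]
eef_rot: [-0.0, 0.047, 0.999, 0.0]
wrist_force: [-0.3, -0.7, -1.6]
gripper_width: 0.0096
grip_force: 50.1
```

```bash
python3 - <<'E'
from h import *
plan(.0197); print(get_state()['wrist_force'])
E
```

```text
shift to approach [ 7.02 -0.75] turn -0.002 pos [ 0.4049 -0.0322  0.1561] frame [-0.0509  0.0007]
[-0.29006443 -0.68446529 -1.59350833]
```

Request:
play_rows(series=[0.5,-0.1,0,0,1.5,-0.2,0,0,2.5,-0.3,0,0,3.5,-0.4,0,0,4.5,-0.5,0,0,5.5,-0.6,0,0,6.5,-0.7,0,0,7.02,-0.75,0,0,7.02,-0.75,0,0])

```text
clock: 32.42
ee_pos: [0.4754, -0.0408, 0.1562]
eef_rot: [-0.0, 0.048, 0.999, 0.0]
wrist_force: [0.7, 0.3, -2.1]
gripper_width: 0.0092
grip_force: 50.1
```

Request:
play_rows(series=[1.52,-0.1,0,0,3.02,-0.24,0,0,4.72,-0.54,0,-0.157,6.35,-1.11,0,-0.314,7.87,-1.92,0,-0.471,9.25,-2.96,0,-0.628,10.45,-4.2,0,-0.785,11.43,-5.62,0,-0.942,12.19,-7.17,0,-1.1,12.69,-8.82,0,-1.257,12.93,-10.53,0,-1.414,12.9,-12.26,0,-1.571])

```text
clock: 33.92
ee_pos: [0.6039, -0.1638, 0.1561]
eef_rot: [-0.0, 0.742, 0.67, -0.0]
wrist_force: [0.1, -0.5, -0.8]
gripper_width: 0.0093
grip_force: 50.2
```

```bash
python3 - <<'E'
from h import *
g=get_state(); print(g['wrist_force'],toframe(g['ee_pos']),g['ee_pos'])
t=snap('top');s=snap('side')
for f in fins(t,s,('orange','yellow','green'),(.13,.2),gap=.02): print(f[:3],toframe(f[1]))
E
```

```text
[ 0.09730462 -0.47715691 -0.7666264 ] [ 0.15994023 -0.11100756] [ 0.60393753 -0.16377562  0.15610333]
('orange', array([ 0.5887, -0.336 ,  0.1629]), np.float64(0.0021)) [ 0.16145391 -0.28389807]
('orange', array([0.4871, 0.031 , 0.1791]), np.float64(0.0017)) [0.02478831 0.07153698]
('yellow', array([ 0.5941, -0.2902,  0.1635]), np.float64(0.0031)) [ 0.16239289 -0.23779039]
('green', array([0.8799, 0.0806, 0.1991]), np.float64(0.0072)) [0.41093818 0.1589457 ]
('green', array([ 0.5945, -0.2536,  0.171 ]), np.float64(0.0057)) [ 0.15924638 -0.2013237 ]
```

Blue goes to y ≈ −0.152, a shift of 4.1 cm.

Request:
play_rows(series=[-0.15,-1.5,0,0,-0.3,-3,0,0,-0.4,-4.1,0,0,-0.4,-4.1,0,0,-0.4,-4.1,-0.6,0,-0.4,-4.1,-0.6,0])

```text
clock: 34.78
ee_pos: [0.6003, -0.2044, 0.151]
eef_rot: [0.0, 0.74, 0.672, -0.0]
wrist_force: [-2.0, -1.4, 3.6]
gripper_width: 0.009
grip_force: 50.7
```

Request:
play_rows(series=[0,0,0,0,0,0,0,0,0,0,0,0,0,0,2,0,0,0,6,0,0,0,10,0,-5,0,10,0,-10,0,10,0,-15,0,10,0,-15,0,10,0], fingers=0)

```text
clock: 36.02
ee_pos: [0.448, -0.204, 0.2512]
eef_rot: [0.0, 0.741, 0.671, -0.0]
wrist_force: [0.9, -0.9, -0.1]
gripper_width: 0.0425
grip_force: 0.0
```

```bash
python3 - <<'E'
from h import *
g=get_state(); print(g['ee_pos'],yaw())
t=snap('top','t6.png');s=snap('side','s6.png')
for f in fins(t,s,('orange','yellow','green','blue'),(.13,.2),gap=.02): print(f[:3],toframe(f[1]))
cs=[(c.round(1),n) for c,n in blobs(t,'red',6,60)]; print(cs); print([(c.round(1),n) for c,n in blobs(s,'red',20,400)])
for c,_ in cs: print(onz('top',c,.017).round(4))
for a,_ in cs:
  for b,_ in blobs(s,'red',20,400):
    p,q=tri(a,b)
    if q<.008 and p[2]<.06: print('tri',p,q)
cv2.imwrite('pics/c6.png',np.vstack([cv2.resize(t[120:240,240:400],(640,480))[:300],cv2.resize(s[190:370,220:420],(640,576))[:300]]))
E
```

```text
[ 0.44797589 -0.20404472  0.25119863] -0.09888798669666488
('orange', array([ 0.5889, -0.3361,  0.1628]), np.float64(0.0021)) [ 0.16166266 -0.28397823]
('orange', array([ 0.4741, -0.1078,  0.1784]), np.float64(0.0013)) [ 0.02529192 -0.06786957]
('yellow', array([ 0.5942, -0.2924,  0.1628]), np.float64(0.0031)) [ 0.16270549 -0.23997036]
('green', array([0.8798, 0.0801, 0.1994]), np.float64(0.0066)) [0.41088707 0.15843836]
('green', array([ 0.5995, -0.2461,  0.1608]), np.float64(0.0033)) [ 0.16349651 -0.19337471]
('blue', array([ 0.6026, -0.2029,  0.1623]), np.float64(0.0032)) [ 0.16239811 -0.15007756]
[(array([180.8,  67.5]), np.int32(8)), (array([140.2,  83.2]), np.int32(6)), (array([178.2, 120. ]), np.int32(40)), (array([145.8, 169.9]), np.int32(54)), (array([377.5, 212.3]), np.int32(18))]
[(array([384.2, 154.4]), np.int32(67)), (array([245.5, 163.6]), np.int32(45)), (array([  2. , 201.1]), np.int32(54)), (array([240.8, 290.9]), np.int32(60)), (array([275., 359.]), np.int32(138))]
[0.9433 0.353  0.017 ]
[0.8827 0.5052 0.017 ]
[0.74   0.3582 0.017 ]
[0.552  0.4737 0.017 ]
[ 0.3959 -0.372   0.017 ]
tri [0.55215744 0.47632146 0.00825639] 0.002476358786626579
tri [ 0.39465737 -0.37217751  0.01484884] 0.002822123706433747
```

View pics/c6.png

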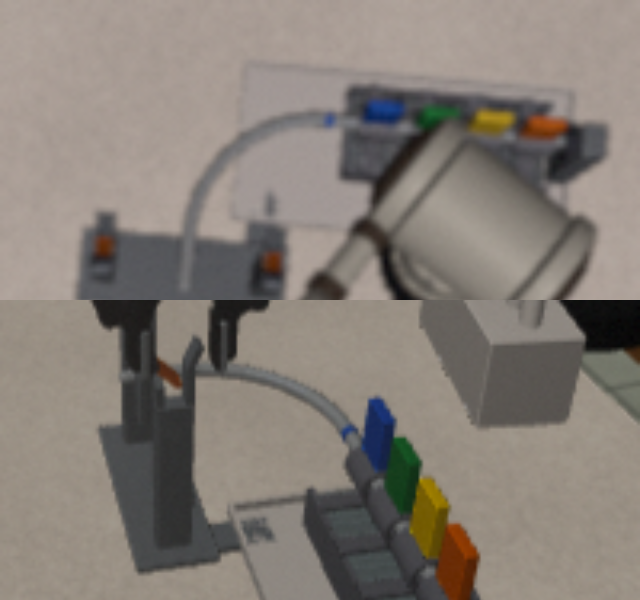

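All four fins stand in a row past the blue band, at frame y ≈ −0.284, −0.240, −0.193 and −0.150. Next is the keeper: first a check that it hasn't moved since the start.

```bash
python3 - <<'E'
from h import *
print([(c.round(1),n) for c,n in blobs(cv2.imread('pics/s0.png'),'red',20,400)])
t=cv2.imread('pics/t0.png')
P=[tri((377.6,212.5),(275,359))[0],tri((324.5,218.6),(240.8,290.9))[0]]
print(P,(P[0]+P[1])/2,np.linalg.norm(P[0]-P[1]),np.arctan2(*(P[1]-P[0])[[1,0]]))
E
```

```text
[(array([294.4, 139.7]), np.int32(40)), (array([384., 155.]), np.int32(64)), (array([245., 164.]), np.int32(40)), (array([  5.8, 202.1]), np.int32(93)), (array([240.8, 291. ]), np.int32(62)), (array([275., 359.]), np.int32(139))]
[array([ 0.39418509, -0.37244656,  0.01539451]), array([ 0.37140021, -0.18041299,  0.01725936])] [ 0.38279265 -0.27642978  0.01632694] 0.1933895493147771 1.6888946652015124
```

Request:
play_rows(series=[-3,-3,0,0.1,-6.5,-7.2,0,0.215,-6.5,-7.2,-5,0.215,-6.5,-7.2,-10,0.215,-6.5,-7.2,-15,0.215,-6.5,-7.2,-18,0.215,-6.5,-7.2,-18,0.215,-6.5,-7.2,-18,0.215], force=100)

```text
clock: 37.12
ee_pos: [0.3867, -0.2777, 0.0721]
eef_rot: [0.002, 0.664, 0.748, -0.0]
wrist_force: [0.0, -0.3, 0.2]
gripper_width: 0.0428
grip_force: 0.0
```

```bash
python3 - <<'E'
from h import *
g=get_state(); print(g['ee_pos'],yaw(),g['wrist_force'])
E
```

```text
[ 0.38674064 -0.27774048  0.07211589] 0.11852870727402705 [ 0.03641154 -0.34603755  0.15261556]
```

Request:
play_rows(series=[-0.2,0.1,-2,0,-0.2,0.1,-4,0,-0.2,0.1,-5.5,0,-0.2,0.1,-6.3,0,-0.2,0.1,-6.3,0,-0.2,0.1,-6.3,0])

```text
clock: 37.88
ee_pos: [0.3836, -0.2759, 0.008]
eef_rot: [0.001, 0.664, 0.748, -0.0]
wrist_force: [0.2, -0.9, 0.1]
gripper_width: 0.0428
grip_force: 0.0
```

Lower a little more, then close.

Request:
play_rows(series=[0,0,-0.4,0,0,0,-0.4,0,0,0,-0.4,0])

```text
clock: 38.25
ee_pos: [0.3832, -0.2754, 0.0033]
eef_rot: [0.0, 0.664, 0.748, -0.0]
wrist_force: [-0.5, 0.2, -0.3]
gripper_width: 0.0425
grip_force: 0.0
```

Request:
play_rows(series=[0,0,0,0,0,0,0,0,0,0,0,0,0,0,0,0,0,0,0,0,0,0,0,0], fingers=1)

```text
clock: 39.0
ee_pos: [0.3833, -0.2755, 0.0037]
eef_rot: [0.0, 0.664, 0.748, 0.0]
wrist_force: [-0.6, 0.7, 6.0]
gripper_width: 0.01
grip_force: 98.0
```

Request:
play_rows(series=[0,0,1,0,0,0,3,0,0,0,5,0,0,0,5,0])

```text
clock: 39.5
ee_pos: [0.3842, -0.2766, 0.0549]
eef_rot: [0.002, 0.664, 0.748, -0.0]
wrist_force: [-0.2, 0.0, -1.7]
gripper_width: 0.0101
grip_force: 98.0
```

```bash
python3 - <<'E'
from h import *
g=get_state(); print(g['ee_pos'],g['gripper_width'],g['wrist_force'],g['torque'])
t=snap('top','t7.png');s=snap('side','s7.png')
T=blobs(t,'red',6,60);S=blobs(s,'red',20,400)
for a,_ in T:
  for b,_ in S:
    p,q=tri(a,b)
    if q<.008 and p[0]<.5: print('tri',p.round(4),q.round(4))
cv2.imwrite('pics/c7.png',cv2.resize(s[210:370,180:340],(600,600),interpolation=2))
E
```

```text
[ 0.38416055 -0.27656215  0.05493682] 0.010115483359047637 [-0.24551082  0.02372915 -1.70167469] [ 0.00030079  0.08629851 -0.01831458]
```

View pics/c7.png

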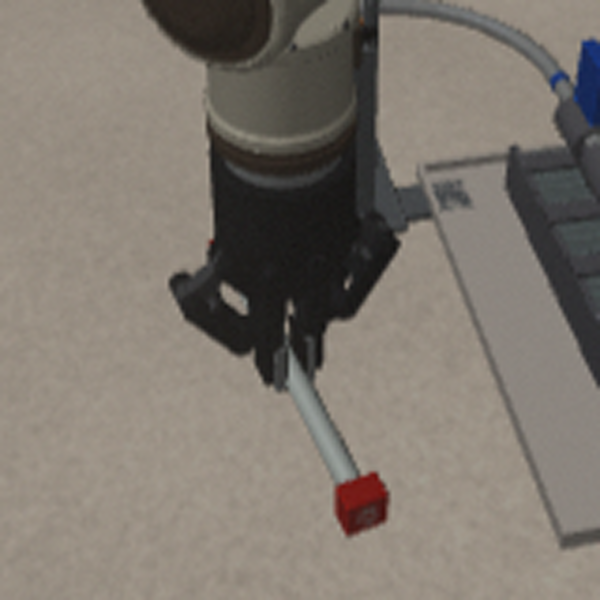

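Request:
play_rows(series=[0,0,5,0,0,0,10,0,0,0,15,0,0,0,19.5,0,2.5,5.5,19.5,-0.05,5,11,19.5,-0.1,7.5,16.5,19.5,-0.15,9.5,21.5,19.5,-0.2155,10.1,23.6,19.5,-0.2155,10.1,23.6,19.5,-0.2155,10.1,23.6,19.5,-0.2155])

```text
clock: 40.98
ee_pos: [0.4837, -0.0399, 0.2474]
eef_rot: [-0.001, 0.741, 0.672, -0.001]
wrist_force: [-0.7, -0.4, -0.5]
gripper_width: 0.0102
grip_force: 98.1
```

```bash
python3 - <<'E'
from h import *
g=get_state(); print(g['ee_pos'],g['gripper_width'],g['wrist_force'],yaw(),toframe(g['ee_pos']))
t=snap('top','t8.png');s=snap('side','s8.png')
T=blobs(t,'red',4,100);S=blobs(s,'red',20,400)
for a,_ in T:
  for b,_ in S:
    p,q=tri(a,b)
    if q<.015 and p[0]<.7 and p[2]>.15: print('tri',p.round(4),q.round(4),toframe(p))
c=np.array([276,344.7])
for z in (.05,.06,.07): print(z,proj('side',[.3953,-.3719,z]))
cv2.imwrite('pics/c8.png',np.hstack([cv2.resize(t[140:220,240:340],(400,320),interpolation=2),cv2.resize(s[110:230,200:350],(400,320),interpolation=2)]))
E
```

```text
[ 0.48370534 -0.03993202  0.24743154] 0.010168646021573496 [-0.66509498 -0.42831077 -0.51151108] -0.09793615301913783 [0.02827923 0.00060963]
tri [ 0.4752 -0.1362  0.2562] 0.0014 [ 0.02913198 -0.09600186]
0.05 [276.14968452 347.87734079]
0.06 [276.19758109 344.69944154]
0.07 [276.24620044 341.47358602]
```

View pics/c8.png

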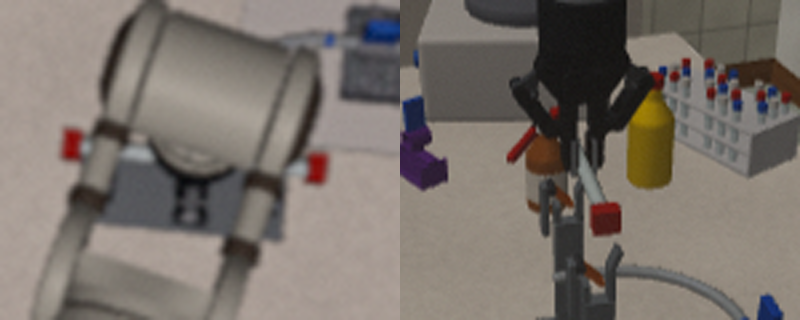

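Both caps sit level and outside the posts. The right cap is at frame (0.029, −0.096) with the axis about 8.5 mm above the TCP. Descending into the flares.

Request:
play_rows(series=[0.13,0,-2,0,0.13,0,-4,0,0.13,0,-4.5,0,0.13,0,-5,0,0.13,0,-5.4,0,0.13,0,-5.4,0], force=120)

```text
clock: 41.82
ee_pos: [0.4855, -0.0394, 0.1944]
eef_rot: [0.0, 0.741, 0.672, 0.0]
wrist_force: [-0.3, 0.8, -0.8]
gripper_width: 0.0092
grip_force: 118.8
```

```bash
python3 - <<'E'
from h import *
g=get_state(); print(g['ee_pos'],g['wrist_force'],g['torque'],toframe(g['ee_pos']))
t=snap('top','t9.png');s=snap('side','s9.png')
T=blobs(t,'red',4,100);S=blobs(s,'red',20,400)
for a,n in T:
  if 240<a[0]<330 and a[1]>140: print(a,n,toframe(onz('top',a,.203)))
  for b,_ in S:
    p,q=tri(a,b)
    if q<.015 and p[0]<.7 and p[2]>.15: print('tri',p.round(4),q.round(4),toframe(p))
E
```

```text
[ 0.48552809 -0.0394496   0.19443483] [-0.26521886  0.84028926 -0.82026784] [-0.02891468 -0.02593172  0.00256744] [0.0300467  0.00126632]
[257.8 177.7] 20 [0.03153079 0.09694392]
[317.         183.31578947] 19 [ 0.03162735 -0.0957037 ]
tri [ 0.4764 -0.1356  0.206 ] 0.0018 [ 0.03030683 -0.0953038 ]
```

Request:
play_rows(series=[0,0,-0.6,0,0,0,-1.2,0,0,0,-1.8,0,0,0,-2.4,0,0,0,-3,0,0,0,-3.5,0,0,0,-4,0,0,0,-4.4,0,0,0,-4.4,0,0,0,-4.4,0])

```text
clock: 43.18
ee_pos: [0.4851, -0.0396, 0.1516]
eef_rot: [-0.0, 0.741, 0.672, -0.001]
wrist_force: [-7.1, 0.8, 11.7]
gripper_width: 0.0095
grip_force: 121.4
```

```bash
python3 - <<'E'
from h import *
g=get_state(); print(g['ee_pos'],g['wrist_force'],g['torque'],toframe(g['ee_pos']))
t=snap('top','t10.png');s=snap('side','s10.png')
T=blobs(t,'red',4,100);S=blobs(s,'red',20,400)
for a,n in T:
  for b,_ in S:
    p,q=tri(a,b)
    if q<.015 and p[0]<.7 and p[2]>.1: print('tri',p.round(4),q.round(4),toframe(p))
E
```

```text
[ 0.48510501 -0.03960261  0.15159036] [-7.09456649  0.76837517 11.70899266] [0.05878954 1.17578356 0.06862887] [0.02964042 0.00107304]
tri [ 0.4769 -0.1361  0.161 ] 0.0031 [ 0.03081421 -0.09571843]
```

Request:
play_rows(series=[0.1,0,-0.2,0,0.1,0,-0.4,0,0.1,0,-0.4,0,0.1,0,-0.4,0])

```text
clock: 43.78
ee_pos: [0.4853, -0.0397, 0.1514]
eef_rot: [-0.001, 0.74, 0.672, -0.002]
wrist_force: [-23.4, 3.5, 40.6]
gripper_width: 0.0097
grip_force: 124.9
```

Request:
play_rows(series=[-0.1,0,0.3,0,-0.1,0,0.3,0,-0.1,0,0.3,0])

```text
clock: 44.15
ee_pos: [0.4851, -0.0396, 0.1516]
eef_rot: [-0.0, 0.74, 0.672, -0.001]
wrist_force: [-10.4, 1.0, 18.2]
gripper_width: 0.0096
grip_force: 121.4
```

```bash
python3 - <<'E'
from h import *
g=get_state(); print(g['ee_pos'],g['wrist_force'],g['torque'])
t=snap('top','t11.png');s=snap('side','s11.png')
x=[(c.round(1),n) for im in(t,s,cv2.imread('pics/t0.png'),cv2.imread('pics/s0.png')) for c,n in blobs(im,'orange',8,100) if 240<c[0]<320 and 170<c[1]<225]; print(x)
s0=cv2.imread('pics/s0.png')
cv2.imwrite('pics/c11.png',np.hstack([cv2.resize(i[160:240,240:300],(390,520),interpolation=2) for i in (s0,s)]))
E
```

```text
[ 0.48512907 -0.03960319  0.15155145] [-10.38656494   0.95352645  18.18341317] [0.20227818 1.71977576 0.05876892]
[(array([272.3, 212.8]), np.int32(29)), (array([265.5, 181.2]), np.int32(18)), (array([307.6, 185.3]), np.int32(17)), (array([261.2, 184. ]), np.int32(26)), (array([249.6, 186.7]), np.int32(9)), (array([272.5, 213. ]), np.int32(30))]
```

View pics/c11.png

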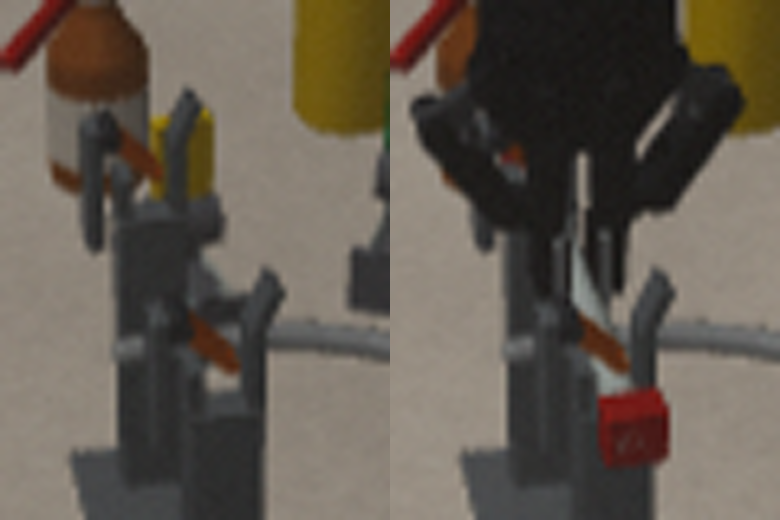

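The right jaw is back at its shut angle over the rod. Releasing and retreating, then checking both.

Request:
play_rows(series=[0,0,0,0,0,0,0,0,0,0,0,0,0,0,2,0,0,0,6,0,0,0,10,0,-5,0,12,0,-10,0,12,0,-15,0,12,0,-15,5,12,0,-15,10,12,0,-15,15,12,0], fingers=0)

```text
clock: 45.75
ee_pos: [0.3354, 0.1118, 0.2694]
eef_rot: [0.001, 0.741, 0.671, 0.001]
wrist_force: [0.8, 0.5, 0.4]
gripper_width: 0.0425
grip_force: 0.0
```

```bash
python3 - <<'E'
from h import *
g=get_state(); print(g['ee_pos'],g['wrist_force'])
t=snap('top','t12.png');s=snap('side','s12.png')
for n in(t,s): print([(c.round(1),k) for c,k in blobs(n,'orange',5,100) if 240<c[0]<320 and 170<c[1]<225])
for f in fins(t,s,('orange','yellow','green','blue'),(.13,.2),gap=.02): print(f[:3],toframe(f[1]))
for a,_ in blobs(t,'red',4,100):
  for b,_ in blobs(s,'red',8,400):
    p,q=tri(a,b)
    if q<.01 and p[0]<.6 and p[2]>.1: print('cap',p.round(4),q.round(4),toframe(p))
cv2.imwrite('pics/c12.png',np.hstack([cv2.resize(t[140:220,240:400],(400,400),interpolation=2),cv2.resize(s[160:240,230:310],(400,400),interpolation=2)]))
E
```

```text
[0.33537449 0.11181466 0.26941933] [0.8377023  0.4827312  0.35019489]
[(array([265.4, 181.2]), np.int32(11)), (array([307.7, 185.1]), np.int32(14))]
[(array([261. , 183.5]), np.int32(24)), (array([249.6, 186.7]), np.int32(9)), (array([272.5, 212.9]), np.int32(28))]
('orange', array([ 0.5888, -0.336 ,  0.1628]), np.float64(0.0019)) [ 0.16155344 -0.28388838]
('orange', array([0.4872, 0.0315, 0.1795]), np.float64(0.0016)) [0.02483942 0.07204431]
('orange', array([ 0.4744, -0.1079,  0.1781]), np.float64(0.0014)) [ 0.0256002  -0.06794005]
('yellow', array([ 0.5941, -0.2926,  0.1632]), np.float64(0.0033)) [ 0.16262533 -0.24017911]
('green', array([0.8799, 0.0804, 0.1992]), np.float64(0.0075)) [0.41095755 0.15874664]
('green', array([ 0.5981, -0.2483,  0.163 ]), np.float64(0.0033)) [ 0.16231616 -0.19569996]
('blue', array([ 0.6026, -0.2031,  0.1628]), np.float64(0.0035)) [ 0.16241748 -0.15027662]
cap [0.4971 0.0552 0.169 ] 0.0037 [0.03243194 0.09656465]
cap [ 0.4765 -0.1359  0.161 ] 0.0029 [ 0.03044874 -0.09557928]
```

View pics/c12.png

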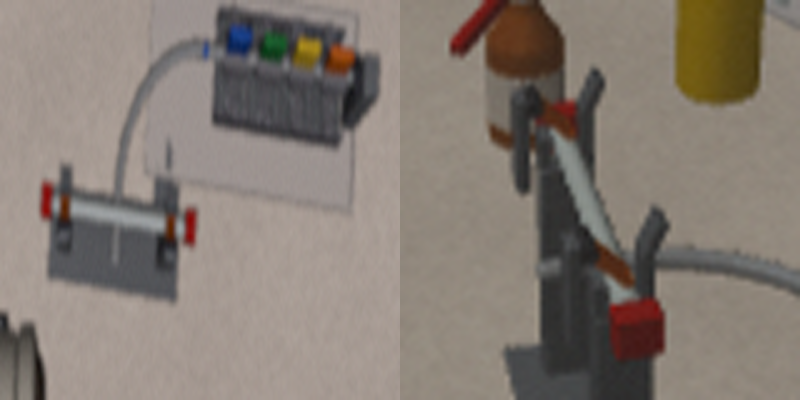

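Both jaws are back at their starting positions, (261,183.5) and (272.5,212.9) in the side view, lying over the rod. The caps sit outside the posts and all four carriers hang past the blue band. Handing in.

```bash
python3 -c "
from station import *
print(close_job())"
```

```text
the job is handed in; nothing more can be done
None
```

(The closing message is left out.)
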